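# Aim the hand scanner at a CD's bar code

## Task

Ring up the CD that lies bar code up on the counter: draw the hand scanner up out of its desk cradle, turn it nose-down (45 degrees or steeper) and aim the middle of its window at the bar code from about 15 cm away, with the window's width running along the row of bars, so that the scanning line crosses every bar. Finish while holding the scanner there in mid-air, steady and touching nothing but the gripper; do not touch the CD with it, and leave everything else on the counter where it lies.

Things in the scene. Friction and masses are not known exactly. Their poses are not given: they have to be found in the camera images.
- scanner: Cordless pistol-shaped scanner, 230 g, loose, handle down in the cradle. Origin: centre of the handle's underside; z up the handle, nose to -x, y across. Handle black, 34 (x) by 28 (y) mm, z 0 to 109 mm. Head grey, z 108 to 152 mm: rear block 46 mm wide, x -35 to +41 mm; flared nose 67 mm wide, 53 high, x -35 to -71 mm. Mass centre at x -8, z 92 mm. No trigger to pull.
- scanner_window (a point): Middle of the scanner's window (54 wide by 32 mm high), the front face of the nose, at (-71, 0, 130) mm in the scanner's frame and with its axes: it looks along -x; its width and the scanning line run along y.
- scanner_head (a point): Grip point in the scanner's head, on the handle's axis, at (0, 0, 130) mm in the scanner's frame, 22 mm below the head's top, midway between the flat upright sides of the rear block (46 mm apart in y); free to grip from above; the stiff shell stands a firm grip (60 N).
- cradle: Black desk cradle, fixed, left or right of the CD: foot plate 115 by 90 by 12 mm with an upright open socket, 41 (x) by 35 (y) mm inside, 6 mm walls, floor 12 and rim 57 mm above the counter. Origin: centre of its underside, on the socket's axis; same yaw as the scanner in it, whose handle stands 45 mm deep with 3 mm play, unlatched: draw it straight up.
- cd: The CD for sale: jewel case 125 (x) by 142 (y) by 10 mm, loose, 110 g, lying flat near the middle of the counter, back up: off-white paper inlay with a white label of black bars. Origin: centre of its underside; z up.
- barcode (a point): Centre of the bar code label on top of the CD case, at (-30, 30, 10.5) mm in the CD's frame, same axes. The label measures 30 (x) by 46 (y) mm: the row of bars runs along y (each bar is a stroke along x).
- other_cd: Another CD case of the same size, lying picture side up beyond the first, without bar code: leave alone. Origin: centre of its underside.
- cassette: Cassette in its case, 70 by 109 by 17 mm, lying flat near the robot, to its left: leave alone. Origin: centre of its underside.
- tape_stack: Three cassettes in a wrapped stack, 70 by 109 by 50 mm high, near the robot, to its right: leave alone. Origin: centre of its underside.
- terminal: Black card terminal, 165 by 78 by 21 mm, lying flat at the far side: leave alone. Origin: centre of its underside.
- pen_mug: White mug, 80 mm across, 95 mm high, with pens up to 145 mm, at the far side: leave alone. Origin: centre of its underside.
- cleaner: White bottle with black cap, 52 mm across, 150 mm high, at the far side: leave alone. Origin: centre of its underside.
- tape_rack: Plywood counter rack, 120 by 100 mm, with five cassettes on edge, 72 mm high, fixed to the counter. Origin: centre of its underside.
Not all that is in view belongs to the job. Leave any orange or purple look-alike of the tape_rack alone. What is shaped like the scanner but blue or pink is not meant.

How it is judged:
By the outcome, as a careful person would: the job done as asked, in the order asked, and still so for the second after the job is handed in, while the arm keeps its last pose, push and grip.
It also fails if it takes over 38 s, if anything falls off the work surface, if the arm or the gripper's body presses on something with over 40 N, if the wrist force passes 120 N, or if a joint passes its speed limit or range.

## Robot

A 6-joint arm with a two-finger parallel gripper is mounted at the origin on the work surface. World frame = base frame: x ahead of the robot, y to its left, z up, the work surface at z = 0. Lengths are in m, angles in rad, forces in N, time in s.
With the tool pointing down it reaches from about 0.25 to 0.8 m from the base axis. Payload 8.5 kg.
Tool frame: the origin (TCP) lies on the centre line of the jaws, within the pads' length; the fingertips stand 11 mm ahead of it and the grasp point (between the pads) lies 8 mm behind it; z points along the fingers, y is the line along which they close (so a half turn about z gives the same grasp; the last joint's range is limited). The gripper opens to 85 mm and grips with 20 to 120 N. Pads are 22 mm wide; open, the fingers measure 114 mm over their backs; the gripper's body (76 mm by 85 mm) begins 54 mm behind the grasp point. The pads swing forward as they close: fully open they stand 13 mm farther back than shut.
Start: joints at [-1.158, 0.238, -0.013, 1.319, 0, 1.571], TCP at [0.211, -0.481, 0.217] pointing down, gripper open.
Joint ranges: [-2.66, 2.66], [-1.03, 1.9], [-1.14, 1.46], [-1.82, 2.27], [-1.45, 1.34], [-3.14, 3.14]. Speed limits (rad/s): [2.22, 2.22, 2.79, 3.14, 3.14, 3.14].

## Interface

Orientations are given as a 3x3 rotation matrix whose columns are the frame's x, y, z axes.
In Python, from station import sensors, viewer, ticket gives the robot as it stands. The module is installed in compiled form; this text tells all that it offers.
- The arm moves only by the tool play_rows, never from a script. Its argument "plan" is text: rows parted by semicolons, each of 7 numbers parted by spaces: the shift along the tool's x, y, z in m, then the turn, a rotation vector about the tool's x, y, z in degrees, then the closure, from 0 (fully open) to 1 (shut). In form: x y z ax ay az fingers; .... A call has 1 to 10 rows; each row shifts and turns the commanded pose from where the row before left it, along the tool's axes as they then stand; what a row does not reach is not made up. A row lasts 1/12 s, in which the tool goes at most 41.7 mm and 7.16 degrees, less where a joint would pass 70% of its speed; a pose out of reach is approached as far as the arm can. A call with a gripper value outside its range is refused whole. The fingers move at their own pace and stop on an object; "newtons" is the grip in N (left out, the last holds). Time passes only in rows, so rows that do not move let the fingers close. It gives the time, the measured TCP pose, the force, the opening and the grip force at its end, in the units of the state.
- sensors.state(): the state, without advancing time (a new reading comes with each control period).
- viewer.get_image(name): name is "scene" or "top" or "wrist"; returns a dict with "image" (480x640x3 uint8, red, green, blue), "vfov" (degrees; the focal length in pixels is half the picture's height over the tangent of half this angle, whatever the lens; pixels are square), "cx", "cy" (the principal point, pixels), "T" (4x4, takes a point from camera to world coordinates). Camera axes: x right, y down, z forward; pixel columns grow to the right and rows downward; lengths in m; the calibration is good to about 2 mm. The wrist camera is an equidistant fisheye: a pixel r from the principal point sees the ray r / f radians off the axis. A picture is of the moment at which its call begins. There is no depth.
- ticket.close_job(): hands the job in; it is judged then, once.
The state is a dict: "t": time; "joints": joint angles; "qd": joint speeds; "tau": joint torques, N m; "eef_pos": TCP position; "eef_rot": TCP orientation; "ft_force": force on the tool from outside, world axes, zero at the start; "moment": the same for the moment, N m; "gripper_width": finger opening in m; "gripper_force": force on a finger pad.
Only numpy, scipy, OpenCV 4.12 (cv2) and the standard library are available. Lean on these libraries where they do the work, as an engineer would, in place of code of your own. Each camera call takes 0.05 s, during which the arm holds its last target. There are 200 camera calls.

## Working session

There is one attempt and no reset: what is moved stays moved. The work goes in short steps, Python scripts to look and compute and a tool call to move; the robot and the scene stay as the last step left them, time stands still between calls to the robot, and variables do not carry over. Pictures are saved under pics/ and viewed, at most 10 in all, crops included, and the job is handed in when it is done.

Besides the shell and the picture viewer there is one more tool, called after "Emit:" as a command line: name --argument value ..., lists and objects as JSON in quotes. play_rows: Moves the arm, as the interface text tells. Its arguments: {"type":"object","properties":{"plan":{"type":"string"},"newtons":{"type":"number"}},"required":["plan"]}

```bash
mkdir -p pics; cat > h.py <<'E'
import numpy as np,cv2,pickle
from station import sensors,viewer,ticket
def grab(n,tag):
    d=viewer.get_image(n); cv2.imwrite(f'pics/{tag}.png',d['image'][:,:,::-1]); pickle.dump(d,open(f'{tag}.pkl','wb')); return d
def load(tag): return pickle.load(open(f'{tag}.pkl','rb'))
def f(d): return 240/np.tan(np.radians(d['vfov'])/2)
def ray(d,u,v):
    r=np.array([(u-d['cx'])/f(d),(v-d['cy'])/f(d),1.]); return d['T'][:3,3],d['T'][:3,:3]@r
def at(d,u,v,z):
    o,r=ray(d,u,v); return o+r*(z-o[2])/r[2]
def proj(d,p):
    q=d['T'][:3,:3].T@(np.asarray(p,float)-d['T'][:3,3]); return q[0]/q[2]*f(d)+d['cx'],q[1]/q[2]*f(d)+d['cy']
E
python3 -c "
from h import *
for n in ('top','scene'):
    d=grab(n,n); print(n,d['vfov'],d['cx'],d['cy'],d['T'].round(4).tolist())
print(sensors.state())"
```

```text
top 48.49210470706535 315.98882895873686 240.37998874024328 [[0.0184, -0.993, 0.1167, 0.3431], [-0.9998, -0.0188, -0.0025, -0.0127], [0.0047, -0.1167, -0.9932, 1.2688], [0.0, 0.0, 0.0, 1.0]]
scene 42.945022104851795 318.85713365238485 242.70378729961666 [[0.7726, 0.4522, -0.4456, 1.1473], [0.6346, -0.5314, 0.5611, -0.8458], [0.0169, -0.7163, -0.6976, 1.112], [0.0, 0.0, 0.0, 1.0]]
{'t': 0.1, 'joints': array([-1.15802207e+00,  2.38732366e-01, -1.41321233e-02,  1.31919683e+00,
        9.26411132e-06,  1.57077667e+00]), 'qd': array([-0.00093668, -0.00204042,  0.00329204, -0.00228561, -0.00141258,
       -0.00018256]), 'tau': array([-6.56494067e-04, -5.39721394e+01,  3.46997380e+01,  1.34710839e-02,
        8.20570858e-05,  1.23955024e-05]), 'eef_pos': array([ 0.21045871, -0.48056487,  0.21615057]), 'eef_rot': array([[ 9.16003570e-01,  4.01169803e-01, -4.98966839e-04],
       [ 4.01170113e-01, -9.16002832e-01,  1.16246040e-03],
       [ 9.28897055e-06, -1.26498846e-03, -9.99999200e-01]]), 'ft_force': array([-0.33393021,  0.41306462, -1.02741953]), 'moment': array([-0.00669289, -0.01889952,  0.02319912]), 'gripper_force': 0.0, 'gripper_width': 0.08526203769324683}
```

View pics/top.png

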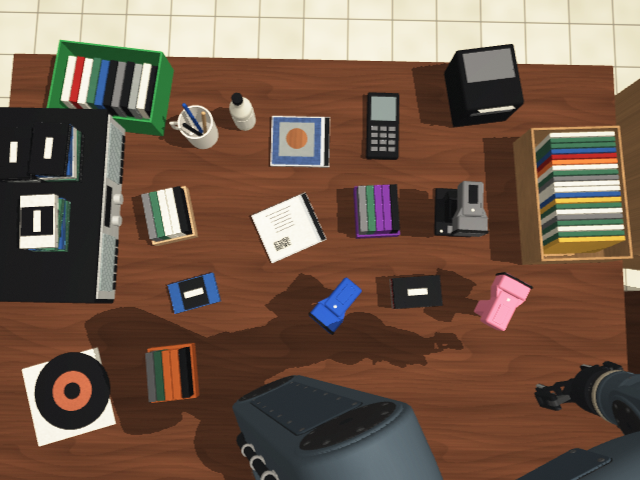

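View pics/scene.png

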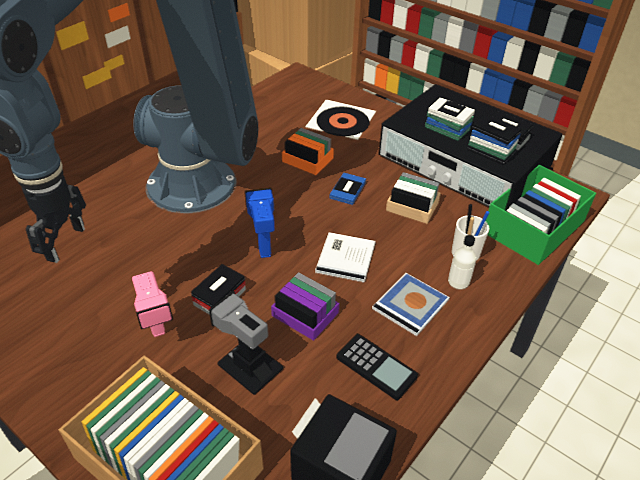

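```bash
python3 -c "
from h import *
a=cv2.imread('pics/top.png');b=cv2.imread('pics/scene.png')
A=cv2.resize(a[170:250,420:500],(400,400),interpolation=2);B=cv2.resize(a[185:270,245:330],(400,400),interpolation=2)
C=cv2.resize(b[285:395,200:310],(400,400),interpolation=2)
o=np.zeros((400,800,3),np.uint8);o[:,:400]=A;o[:,400:]=B
cv2.imwrite('pics/c1.png',o)
cv2.imwrite('pics/c2.png',C)
"
```

```text
(no output)
```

View pics/c1.png

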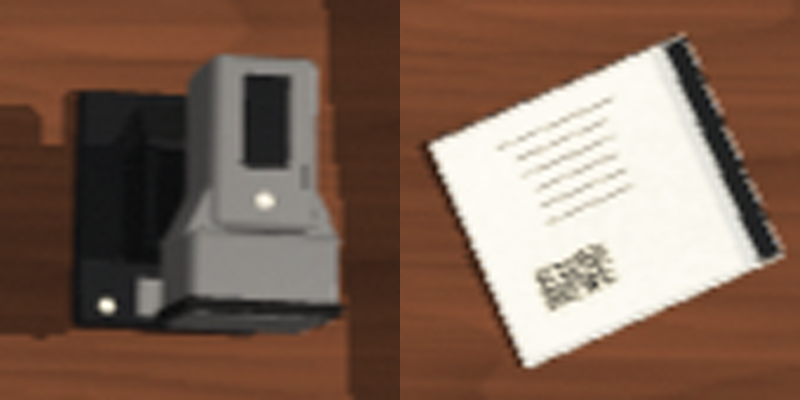

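View pics/c2.png

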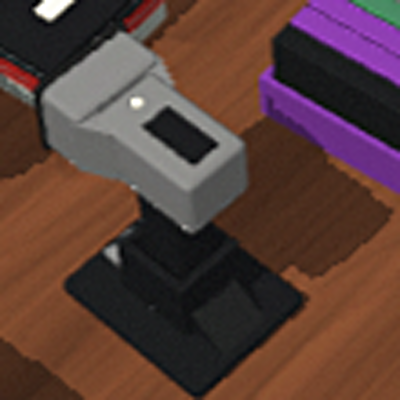

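```bash
python3 -c "
from h import *
from scipy.optimize import least_squares
T=load('top');S=load('scene')
ct=lambda u,v:(420+u/5,170+v/5)
cs=lambda u,v:(200+u/3.636,285+v/3.636)
cd=lambda u,v:(245+u/4.706-400/4.706,185+v/4.706)
def fit(obs,x0):
    def r(p):
        c,s=np.cos(p[2]),np.sin(p[2]);o=[]
        for d,px,X in obs:
            q=proj(d,[p[0]+c*X[0]-s*X[1],p[1]+s*X[0]+c*X[1],X[2]]);o+=[q[0]-px[0],q[1]-px[1]]
        return np.array(o)
    s=least_squares(r,x0);print(s.x.round(4),np.degrees(s.x[2]).round(2));print(r(s.x).reshape(-1,2).round(1).tolist());return s.x
m=.001
ob=[(T,ct(213,58),(.041,.023,.164)),(T,ct(318,60),(.041,-.023,.164)),
(S,cs(185,190),(.041,-.023,.164)),(S,cs(243,158),(.041,.023,.164)),(S,cs(190,230),(.041,-.023,.120)),(S,cs(247,185),(.041,.023,.120))]
oc=[(S,cs(65,285),(-.0575,-.045,.012)),(S,cs(197,395),(.0575,-.045,.012)),(S,cs(303,298),(.0575,.045,.012)),(T,ct(77,92),(.0575,.045,.012)),(T,ct(77,328),(-.0575,.045,.012))]
fit(ob,[.4,-.3,0]);fit(oc,[.4,-.3,0]);fit(ob+oc,[.4,-.3,0])
c=[(-.0625,.071,.01),(.0625,.071,.01),(.0625,-.071,.01),(-.0625,-.071,.01)]
pt=[cd(528,368),cd(430,145),cd(683,37),cd(783,258)]
p=fit([(T,a,b) for a,b in zip(pt,c)],[.4,.1,.4])
co,si=np.cos(p[2]),np.sin(p[2])
print('bar',p[0]+co*-.03-si*.03,p[1]+si*-.03+co*.03,'direct',at(T,*cd(577,277),.0105))
"
```

```text
[ 0.5659 -0.3435 -0.0699] -4.01
[[-0.1, -1.9], [0.5, -0.4], [-1.1, -0.4], [0.5, -5.2], [-1.1, 2.2], [0.3, 1.1]]
[ 0.5682 -0.3453 -0.0057] -0.33
[[-2.4, -0.4], [0.1, -0.2], [0.3, -1.6], [-0.1, -1.6], [0.0, -1.4]]
[ 0.5667 -0.3454 -0.0177] -1.01
[[-0.3, -1.8], [0.4, -1.4], [-0.2, 0.2], [0.5, -5.3], [-0.3, 2.8], [0.3, 0.9], [-2.8, -1.0], [-0.9, -0.5], [-0.3, -1.6], [0.3, -1.2], [-0.2, -1.0]]
[0.5201 0.0495 0.4335] 24.84
[[-0.4, 0.5], [-0.2, 0.1], [0.4, -0.5], [0.3, -0.1]]
bar 0.4803163056701885 0.06408425572076659 direct [0.48119829 0.06318812 0.0105    ]
```

Emit:
play_rows --plan "0 0 -0.03 0 0 -7 0; 0 0 -0.03 0 0 -7 0" --newtons 60

```text
t: 0.27
eef_pos: [0.21, -0.4796, 0.2756]
eef_rot: [[0.789, 0.615, -0.002], [0.615, -0.789, 0.004], [0.001, -0.005, -1.0]]
ft_force: [-0.3, -0.6, 1.1]
gripper_width: 0.0855
gripper_force: 0.0
```

```bash
python3 -c "
from h import *
s=sensors.state();print(s['joints'].round(3),s['eef_pos'],s['eef_rot'].round(3))"
```

```text
[-1.158  0.228  0.122  1.47   0.     1.321] [ 0.21002863 -0.47956299  0.27564578] [[ 0.789  0.615 -0.002]
 [ 0.615 -0.789  0.004]
 [ 0.001 -0.005 -1.   ]]
```

Emit:
play_rows --plan "0 0 0 0 0 -7 0;0 0 0 0 0 -7 0;0 0 0 0 0 -7 0;0 0 0 0 0 -7 0;0 0 0 0 0 -7 0;0 0 0 0 0 -7 0;0 0 0 0 0 -7 0;0 0 0 0 0 -7 0;0 0 0 0 0 -7 0;0 0 0 0 0 -7 0"

```text
t: 1.1
eef_pos: [0.2105, -0.4807, 0.2763]
eef_rot: [[-0.309, 0.951, -0.0], [0.951, 0.309, 0.001], [0.001, -0.0, -1.0]]
ft_force: [-0.1, -0.4, 0.7]
gripper_width: 0.0852
gripper_force: 0.0
```

Emit:
play_rows --plan "0 0 0 0 0 -7 0;0 0 0 0 0 -7 0;0 0 0 0 0 -7 0;0 0 0 0 0 -7 0;0 0 0 0 0 -7 0;0 0 0 0 0 -7 0;0 0 0 0 0 -7 0;0 0 0 0 0 -7 0;0 0 0 0 0 -7 0;0 0 0 0 0 -7 0"

```text
t: 1.93
eef_pos: [0.2105, -0.4807, 0.2763]
eef_rot: [[-0.999, 0.035, -0.0], [0.035, 0.999, 0.001], [0.0, 0.001, -1.0]]
ft_force: [0.6, 1.0, -0.3]
gripper_width: 0.0852
gripper_force: 0.0
```

Emit:
play_rows --plan "-0.0352 0.0147 0 0 0 0 0;-0.0352 0.0147 0 0 0 0 0;-0.0352 0.0147 0 0 0 0 0;-0.0352 0.0147 0 0 0 0 0;-0.0352 0.0147 0 0 0 0 0;-0.0352 0.0147 0 0 0 0 0;-0.0352 0.0147 0 0 0 0 0;-0.0352 0.0147 0 0 0 0 0;-0.0352 0.0147 0 0 0 0 0;-0.0352 0.0147 0 0 0 0 0"

```text
t: 2.77
eef_pos: [0.5698, -0.3473, 0.2762]
eef_rot: [[-0.999, 0.041, -0.001], [0.041, 0.999, 0.0], [0.001, 0.0, -1.0]]
ft_force: [0.1, -1.3, 0.3]
gripper_width: 0.0854
gripper_force: 0.0
```

```bash
python3 -c "
from h import *
d=grab('wrist','w1');print(d['vfov'],d['cx'],d['cy'],d['T'].round(4).tolist(),sensors.state()['eef_pos'])"
```

```text
65.70646984690485 316.1186577796966 239.35783332533614 [[0.04, 0.9452, 0.3239, 0.4845], [0.9992, -0.0377, -0.0135, -0.3444], [-0.0005, 0.3242, -0.946, 0.4339], [0.0, 0.0, 0.0, 1.0]] [ 0.57538477 -0.34441658  0.27435942]
```

View pics/w1.png

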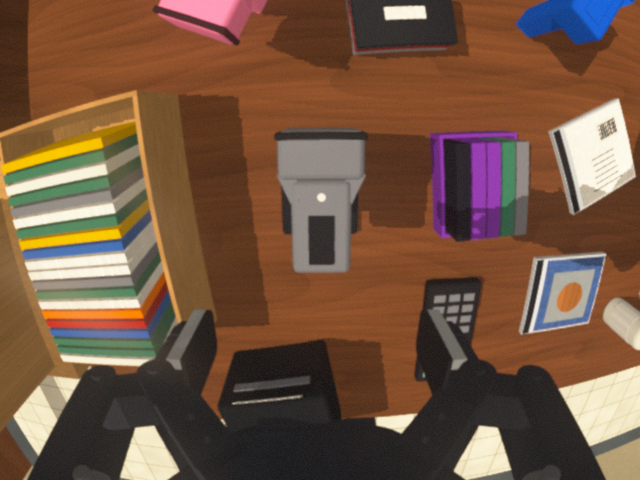

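```bash
cat >> h.py <<'E'
def fray(d,u,v):
    a=np.array([u-d['cx'],v-d['cy']])/f(d);r=np.hypot(*a);k=np.sinc(r/np.pi)
    return d['T'][:3,3],d['T'][:3,:3]@np.array([a[0]*k,a[1]*k,np.cos(r)])
def fat(d,u,v,z):
    o,r=fray(d,u,v); return o+r*(z-o[2])/r[2]
E
python3 -c "
from h import *
d=load('w1')
for u,v in((294,271),(350,271),(295,182),(347,182),(276,137),(366,137),(321,197)): print(u,v,fat(d,u,v,.164).round(4))
s=sensors.state();print(s['eef_pos'],s['eef_rot'].round(3))"
```

```text
294 271 [ 0.6028 -0.3668  0.164 ]
350 271 [ 0.6046 -0.3224  0.164 ]
295 182 [ 0.5317 -0.3619  0.164 ]
347 182 [ 0.5332 -0.3237  0.164 ]
276 137 [ 0.4978 -0.374   0.164 ]
366 137 [ 0.5003 -0.3091  0.164 ]
321 197 [ 0.5439 -0.3433  0.164 ]
[ 0.57538477 -0.34441658  0.27435942] [[-0.999  0.037  0.001]
 [ 0.037  0.999  0.002]
 [-0.001  0.002 -1.   ]]
```

Emit:
play_rows --plan "0.009 0 0.02 0 0 0 0;0 0 0.03 0 0 0 0;0 0 0.03 0 0 0 0;0 0 0.03 0 0 0 0;0 0 0.02 0 0 0 0;0 0 0.01 0 0 0 0;0 0 0 0 0 0 0"

```text
t: 3.4
eef_pos: [0.558, -0.3473, 0.1339]
eef_rot: [[-0.999, 0.041, -0.004], [0.041, 0.999, 0.003], [0.004, 0.002, -1.0]]
ft_force: [-1.5, -0.4, 1.2]
gripper_width: 0.0856
gripper_force: 0.0
```

Emit:
play_rows --plan "0 0 0 0 0 0 1;0 0 0 0 0 0 1;0 0 0 0 0 0 1;0 0 0 0 0 0 1;0 0 0 0 0 0 1;0 0 0 0 0 0 1;0 0 0 0 0 0 1;0 0 0 0 0 0 1;0 0 0 0 0 0 1;0 0 0 0 0 0 1" --newtons 60

```text
t: 4.23
eef_pos: [0.5602, -0.3485, 0.1388]
eef_rot: [[-0.999, 0.041, 0.003], [0.041, 0.999, -0.002], [-0.003, -0.001, -1.0]]
ft_force: [-0.1, 0.6, 5.9]
gripper_width: 0.0444
gripper_force: 61.1
```

Emit:
play_rows --plan "0 0 -0.008 0 0 0 1;0 0 -0.012 0 0 0 1;0 0 -0.015 0 0 0 1;0 0 -0.015 0 0 0 1;0 0 -0.015 0 0 0 1;0 0 -0.02 0 0 0 1;0 0 -0.025 0 0 0 1;0 0 -0.025 0 0 0 1;0 0 -0.02 0 0 0 1;0 0 -0.01 0 0 0 1"

```text
t: 5.07
eef_pos: [0.5596, -0.3483, 0.3055]
eef_rot: [[-0.999, 0.041, 0.003], [0.041, 0.999, -0.002], [-0.003, -0.002, -1.0]]
ft_force: [-0.0, -0.7, -3.2]
gripper_width: 0.0444
gripper_force: 62.1
```

```bash
python3 -c "
from h import *
d=grab('wrist','w2');s=sensors.state();print(s['eef_pos'],s['eef_rot'].round(3),s['ft_force'],s['gripper_width'],d['T'].round(4).tolist(),s['joints'].round(3))"
```

```text
[ 0.55987351 -0.34843337  0.30635257] [[-0.999  0.041  0.004]
 [ 0.041  0.999 -0.003]
 [-0.004 -0.003 -1.   ]] [-0.31520529  0.79195832 -0.98579775] 0.04392805998008962 [[0.0402, 0.944, 0.3275, 0.4737], [0.9992, -0.0371, -0.0158, -0.345], [-0.0028, 0.3279, -0.9447, 0.4628], [0.0, 0.0, 0.0, 1.0]] [-0.557  0.482  0.581  1.665  0.    -0.516]
```

View pics/w2.png

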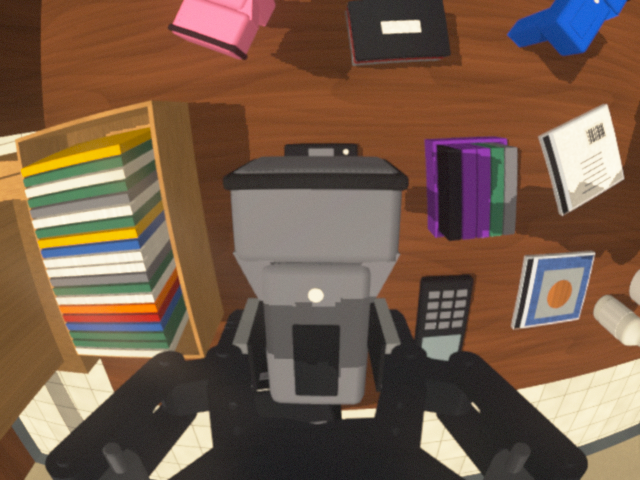

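```bash
cat >> h.py <<'E'
def fproj(d,p):
    q=d['T'][:3,:3].T@(np.asarray(p,float)-d['T'][:3,3]);th=np.arctan2(np.hypot(q[0],q[1]),q[2]);n=np.hypot(q[0],q[1])
    return q[:2]/n*th*f(d)+[d['cx'],d['cy']]
E
python3 -c "
from h import *
from scipy.optimize import least_squares
from scipy.spatial.transform import Rotation as R
d=load('w2')
P=np.array([.55987,-.34843,.30635]);Rt=np.array([[-.999,.041,.004],[.041,.999,-.003],[-.004,-.003,-1]])
R0=np.diag([-1.,1,-1])
obs=[((226,187),(-71,-33.5,156.5)),((407,188),(-71,33.5,156.5)),((253,157),(-71,-33.5,103.5)),((383,157),(-71,33.5,103.5)),((265,402),(41,-23,152)),((367,402),(41,23,152))]
def pts(p,X): # p: head point offset in tool(m), rotvec
    return P+Rt@(p[:3]+R.from_rotvec(p[3:]).as_matrix()@R0@((np.array(X)-[0,0,130])/1e3))
r=lambda p:np.concatenate([(fproj(d,pts(p,X))-u) for u,X in obs])
# weak prior
g=lambda p:np.r_[r(p),p[:3]/.01,p[3:]/.07]
s=least_squares(g,[0,0,-.008,0,0,0]);print(s.x[:3].round(4),np.degrees(s.x[3:]).round(2));print(r(s.x).reshape(-1,2).round(1).tolist())
s=least_squares(r,[0,0,-.008,0,0,0]);print(s.x[:3].round(4),np.degrees(s.x[3:]).round(2));print(r(s.x).reshape(-1,2).round(1).tolist())
"
```

```text
[-0.0076 -0.0001  0.0032] [-0.79  3.42  0.04]
[[-2.5, -1.6], [2.5, -1.7], [-2.8, 2.5], [2.5, 3.1], [6.1, -1.4], [-5.8, -0.5]]
[-0.0076 -0.0001  0.0032] [-0.8   3.44  0.04]
[[-2.5, -1.5], [2.5, -1.7], [-2.8, 2.5], [2.5, 3.0], [6.2, -1.5], [-5.9, -0.5]]
```

Emit:
play_rows --plan "0.002 0.015 -0.003 0 0 0 1;0.002 0.025 -0.003 0 0 0 1;0.002 0.036 -0.003 0 0 0 1;0.002 0.038 -0.003 0 0 0 1;0.002 0.038 -0.003 0 0 0 1;0.002 0.038 -0.003 0 0 0 1;0.002 0.038 -0.003 0 0 0 1;0.002 0.038 0 0 0 0 1;0.002 0.038 0 0 0 0 1;0.002 0.038 0 0 0 0 1"

```text
t: 5.95
eef_pos: [0.5522, -0.0033, 0.3224]
eef_rot: [[-0.999, 0.041, -0.001], [0.041, 0.999, 0.0], [0.001, 0.0, -1.0]]
ft_force: [1.3, 0.7, -2.3]
gripper_width: 0.0446
gripper_force: 62.2
```

Emit:
play_rows --plan "0.002 0.036 0 0 0 0 1;0.002 0.03 0 0 0 0 1;0.002 0.02 0 0 0 0 1;0.002 0.01 0 0 0 0 1;0 0 0 0 0 -4 1;0 0 0 0 0 -6 1;0 0 0 0 0 -6 1;0 0 0 0 0 -6 1;0 0 0 0 0 -4.9 1;0 0 0 0 0 0 1"

```text
t: 6.78
eef_pos: [0.5487, 0.0904, 0.3224]
eef_rot: [[-0.908, -0.419, -0.001], [-0.419, 0.908, -0.0], [0.001, 0.0, -1.0]]
ft_force: [0.7, -0.5, -4.0]
gripper_width: 0.0441
gripper_force: 62.2
```

```bash
python3 -c "
from h import *
T=load('top')
print('cleaner base px',at(T,243,128,0),'top',at(T,237,98,.15),'mug',at(T,196,140,0))
s=sensors.state();print(s['eef_pos'],s['eef_rot'].round(3),s['ft_force'],s['gripper_width'],s['joints'].round(3))"
```

```text
cleaner base px [0.7667883  0.16843672 0.        ] top [0.78395569 0.16241381 0.15      ] mug [0.73416771 0.28239652 0.        ]
[0.54872133 0.09039448 0.32237608] [[-0.908 -0.419 -0.001]
 [-0.419  0.908 -0.   ]
 [ 0.001  0.    -1.   ]] [ 0.72214982 -0.49359166 -4.01039129] 0.04410795267515403 [ 0.163  0.286  0.319  1.605 -0.    -0.269]
```

Emit:
play_rows --plan "0 0 0 0 -3 0 1;0 0 0 0 -6 0 1;0 0 0 0 -7 0 1;0 0 0 0 -7 0 1;0 0 0 0 -7 0 1;0 0 0 0 -7 0 1;0 0 0 0 -7 0 1;0 0 0 0 -7 0 1;0 0 0 0 -7 0 1;0 0 0 0 -5 0 1"

```text
t: 7.62
eef_pos: [0.548, 0.0904, 0.3216]
eef_rot: [[-0.44, -0.413, 0.798], [-0.195, 0.911, 0.363], [-0.877, 0.004, -0.481]]
ft_force: [2.2, -1.0, -3.7]
gripper_width: 0.0441
gripper_force: 62.4
```

Emit:
play_rows --plan "0 0 0 0 -2 0 1;0 0 0 0 0 0 1;0 0 0 0 0 0 1"

```text
t: 7.87
eef_pos: [0.5495, 0.0902, 0.3209]
eef_rot: [[-0.417, -0.413, 0.81], [-0.186, 0.911, 0.369], [-0.89, 0.004, -0.456]]
ft_force: [-0.6, -0.6, -2.0]
gripper_width: 0.0441
gripper_force: 62.4
```

```bash
cat > tgt.py <<'E'
from h import *
import sys
from scipy.spatial.transform import Rotation as R
def target(p=65,psi=24.8,off=(-.007,0,-.001),gp=1.5,bar=(.4808,.0636,.0105)):
    Rs=R.from_euler('zy',[psi,-p],degrees=True).as_matrix()
    Rg=R.from_euler('y',gp,degrees=True).as_matrix()@np.diag([-1.,1,-1])   # scanner in tool
    Rt=Rs@Rg.T
    head=np.array(bar)+.221*Rs[:,0]
    return Rt,head-Rt@np.array(off)
if __name__=='__main__':
    s=sensors.state();Rc=s['eef_rot'];Rt,P=target()
    print('pos',s['eef_pos'].round(4),'j',s['joints'].round(3),s['ft_force'].round(1))
    print('goal',P.round(4));print(Rt.round(3));print(Rc.round(3))
    print('shift in tool',(Rc.T@(P-s['eef_pos'])).round(4),'turn',R.from_matrix(Rc.T@Rt).as_rotvec(degrees=True).round(2))
E
python3 tgt.py; python3 -c "
from h import *
d=grab('scene','s2');grab('top','t2')"
```

```text
pos [0.5495 0.0902 0.3209] j [-0.098 -0.301 -0.902 -0.066  0.462 -0.254] [-0.6 -0.6 -2. ]
goal [0.564  0.1534 0.1861]
[[-0.36  -0.177  0.916]
 [-0.419  0.908  0.011]
 [-0.834 -0.38  -0.401]]
[[-0.417 -0.413  0.81 ]
 [-0.186  0.911  0.369]
 [-0.89   0.004 -0.456]]
shift in tool [0.1022 0.0511 0.0965] turn [ 21.78   1.13 -14.24]
```

```bash
sed -i "s/'zy'/'ZY'/" tgt.py; python3 tgt.py
```

```text
pos [0.551  0.0906 0.3231] j [-0.097 -0.301 -0.899 -0.066  0.462 -0.255] [ 0.7  0.1 -3.2]
goal [0.5639 0.102  0.204 ]
[[-0.362 -0.419  0.832]
 [-0.167  0.908  0.385]
 [-0.917  0.    -0.399]]
[[-0.414 -0.414  0.811]
 [-0.187  0.91   0.369]
 [-0.891  0.001 -0.454]]
shift in tool [0.0986 0.0049 0.0688] turn [-0.27 -3.51 -0.22]
```

Emit:
play_rows --plan "0.01 0.001 0.007 0 0 0 1;0.013 0.001 0.009 0 0 0 1;0.014 0.001 0.01 0 -0.5 0 1;0.013 0 0.009 0 -1 0 1;0.008 0 0.005 0 -0.5 0 1;0 0 0 0 0 0 1"

```text
t: 8.47
eef_pos: [0.5579, 0.0979, 0.2496]
eef_rot: [[-0.389, -0.415, 0.822], [-0.174, 0.91, 0.377], [-0.905, 0.004, -0.426]]
ft_force: [-0.7, -0.1, -4.3]
gripper_width: 0.0446
gripper_force: 62.4
```

```bash
python3 tgt.py
```

```text
pos [0.5579 0.0979 0.2496] j [-0.079 -0.133 -1.092 -0.464  0.456 -0.229] [-0.7 -0.1 -4.3]
goal [0.5639 0.102  0.204 ]
[[-0.362 -0.419  0.832]
 [-0.167  0.908  0.385]
 [-0.917  0.    -0.399]]
[[-0.389 -0.415  0.822]
 [-0.174  0.91   0.377]
 [-0.905  0.004 -0.426]]
shift in tool [0.0383 0.0011 0.026 ] turn [-0.17 -1.73 -0.31]
```

```bash
cat > kin.py <<'E'
from tgt import *
from scipy.optimize import least_squares
D=[([-1.158,.2387,-.0141,1.3192,0,1.571],[.2105,-.4806,.2162]),([-1.158,.228,.122,1.47,0,1.321],[.21,-.4796,.2756]),
([-.557,.482,.581,1.665,0,-.516],[.5599,-.3484,.3064]),([.163,.286,.319,1.605,0,-.269],[.5487,.0904,.3224]),
([-.097,-.301,-.899,-.066,.462,-.255],[.551,.0906,.3231]),([-.079,-.133,-1.092,-.464,.456,-.229],[.5579,.0979,.2496])]
def fk(k,j,sg=1):
    A0,h,L1,a,b,d,e=k;q1,q2,q3,q4,q5=j[:5];be=q2-q3;ph=be+q4
    u=lambda x:np.array([np.cos(x),0,-np.sin(x)])
    n=lambda x:np.array([np.sin(x),0,np.cos(x)])
    z=np.cos(q5)*u(ph)+sg*np.sin(q5)*np.array([0,1,0])
    w=np.array([A0,0,h])+L1*n(q2)+a*u(be)+b*n(be)+e*u(ph)+d*z
    Rz=R.from_euler('z',q1).as_matrix();return Rz@w,Rz@z
r=lambda k:np.concatenate([fk(k,j)[0]-x for j,x in D]+[(k-[0,.2,.4,.4,0,.25,.1])*1e-3])
K=least_squares(r,[0,.2,.4,.4,0,.25,.1]).x
if __name__=='__main__':
    print(K.round(3),r(K)[:18].reshape(-1,3).round(4).tolist());print(fk(K,D[5][0])[1])
    for p in (48,50,52,54,56,58,60,65):
        for L in (.15,.16):
            Rt,P=target(p=p);P=P+(L-.15)*(-Rt[:,2]*0+R.from_euler('ZY',[24.8,-p],degrees=True).as_matrix()[:,0])
            s=least_squares(lambda j:np.r_[fk(K,j)[0]-P,fk(K,j)[1]-Rt[:,2]],D[5][0][:5])
            print(p,L,P.round(3),s.x.round(3),round(s.cost,8))
E
python3 kin.py
```

```text
[-0.001  0.195  0.573  0.397  0.025  0.322  0.139] [[-0.0, 0.0, 0.0], [0.0001, -0.0, -0.0], [-0.0001, -0.0002, -0.0], [0.0, -0.0002, -0.0], [0.0, -0.0001, 0.0001], [-0.0, 0.0001, -0.0001]]
[ 0.8223427   0.37663752 -0.42649345]
48 0.15 [0.612 0.124 0.169] [ 0.055  0.04  -0.863 -0.16   0.284] 0.0
48 0.16 [0.618 0.127 0.176] [ 0.061  0.037 -0.839 -0.134  0.28 ] 0.0
50 0.15 [0.607 0.122 0.174] [ 0.042  0.029 -0.902 -0.221  0.302] 0.0
50 0.16 [0.612 0.124 0.181] [ 0.049  0.024 -0.878 -0.193  0.298] 0.0
52 0.15 [0.601 0.119 0.178] [ 0.029  0.02  -0.942 -0.284  0.321] 0.0
52 0.16 [0.607 0.122 0.186] [ 0.036  0.013 -0.918 -0.255  0.316] 0.0
54 0.15 [0.596 0.117 0.183] [ 0.016  0.014 -0.982 -0.352  0.341] 0.0
54 0.16 [0.601 0.119 0.191] [ 0.022  0.005 -0.958 -0.32   0.335] 0.0
56 0.15 [0.59  0.114 0.187] [ 1.000e-03  1.100e-02 -1.023e+00 -4.230e-01  3.610e-01] 0.0
56 0.16 [0.595 0.117 0.196] [ 0.008 -0.    -0.999 -0.389  0.355] 0.0
58 0.15 [0.585 0.112 0.191] [-0.014  0.012 -1.065 -0.498  0.382] 0.0
58 0.16 [0.589 0.114 0.2  ] [-0.007 -0.002 -1.04  -0.462  0.376] 0.0
60 0.15 [0.579 0.109 0.195] [-0.03   0.018 -1.107 -0.58   0.403] 0.0
60 0.16 [0.583 0.111 0.204] [-2.300e-02  1.000e-03 -1.083e+00 -5.390e-01  3.970e-01] 0.0
65 0.15 [0.564 0.102 0.204] [-0.074  0.062 -1.219 -0.819  0.461] 0.0
65 0.16 [0.568 0.104 0.213] [-0.067  0.033 -1.193 -0.766  0.455] 0.0
```

```bash
sed -i 's/p=65/p=55/' tgt.py; python3 tgt.py
```

```text
pos [0.5579 0.0979 0.2496] j [-0.079 -0.133 -1.092 -0.464  0.456 -0.229] [-0.7 -0.1 -4.3]
goal [0.5931 0.1155 0.1851]
[[-0.501 -0.419  0.757]
 [-0.232  0.908  0.35 ]
 [-0.834  0.    -0.552]]
[[-0.389 -0.415  0.822]
 [-0.174  0.91   0.377]
 [-0.905  0.004 -0.426]]
shift in tool [0.0416 0.0011 0.0631] turn [-0.14  8.27 -0.32]
```

Emit:
play_rows --plan "0 0 0 0 3 0 1;0 0 0 0 3.3 0 1;0 0 0 0 2 -0.3 1;0.003 0 0.0075 0 0 0 1;0.006 0.0006 0.013 0 0 0 1;0.008 0.0006 0.016 0 0 0 1;0.008 0 0.016 0 0 0 1;0.005 0 0.011 0 0 0 1;0.002 0 0.005 0 0 0 1;0 0 0 0 0 0 1"

```text
t: 9.3
eef_pos: [0.5946, 0.1154, 0.1879]
eef_rot: [[-0.499, -0.418, 0.76], [-0.232, 0.909, 0.347], [-0.835, -0.003, -0.55]]
ft_force: [-0.0, 0.6, -2.3]
gripper_width: 0.0436
gripper_force: 62.3
```

Emit:
play_rows --plan "0 0 0 0 0 0 1;0 0 0 0 0 0 1;0 0 0 0 0 0 1"

```text
t: 9.55
eef_pos: [0.594, 0.1149, 0.1894]
eef_rot: [[-0.496, -0.417, 0.761], [-0.232, 0.909, 0.347], [-0.837, -0.004, -0.548]]
ft_force: [-0.3, 0.1, -3.4]
gripper_width: 0.0441
gripper_force: 62.3
```

```bash
python3 tgt.py; python3 -c "
from h import *
s=grab('scene','s3')['image'];w=grab('wrist','w3')['image'];t=grab('top','t3')['image']
o=np.zeros((600,800,3),np.uint8)
o[:300,:400]=cv2.resize(w,(400,300));o[:300,400:]=cv2.resize(t[150:300,200:400],(400,300),interpolation=2)
o[300:,:400]=cv2.resize(s[170:320,270:470],(400,300),interpolation=2)
cv2.imwrite('pics/c3.png',o[:,:,::-1])"
```

```text
pos [0.594  0.1149 0.1894] j [ 0.01   0.006 -1.001 -0.385  0.347 -0.244] [-0.3  0.1 -3.4]
goal [0.5931 0.1155 0.1851]
[[-0.501 -0.419  0.757]
 [-0.232  0.908  0.35 ]
 [-0.834  0.    -0.552]]
[[-0.496 -0.417  0.761]
 [-0.232  0.909  0.347]
 [-0.837 -0.004 -0.548]]
shift in tool [0.0039 0.001  0.0019] turn [-0.25  0.3   0.12]
```

View pics/c3.png

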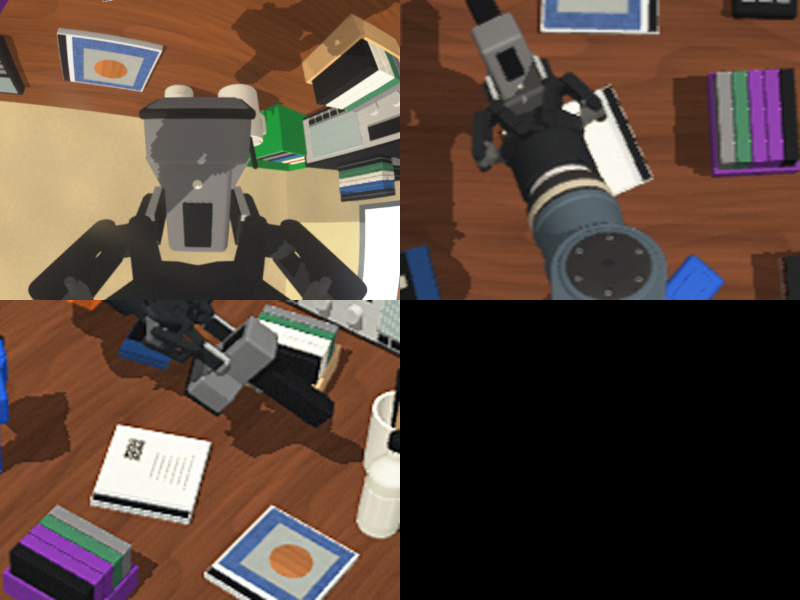

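```bash
cat > ov.py <<'E'
from tgt import *
def ov(P,Rt,tags,out,off=(-.007,0,-.001),gp=1.5):
    Rg=R.from_euler('y',gp,degrees=True).as_matrix()@np.diag([-1.,1,-1])
    g=lambda X:P+Rt@(np.array(off)+Rg@((np.array(X,float)-[0,0,130])/1e3))
    segs=[]
    def box(x0,x1,w,z0,z1):
        c=[(x,y,z) for x in(x0,x1) for y in(-w,w) for z in(z0,z1)]
        for i in range(8):
            for j in range(i):
                if sum(a!=b for a,b in zip(c[i],c[j]))==1: segs.append((c[i],c[j]))
    box(-35,41,23,108,152);box(-71,-71.01,33.5,103.5,156.5);box(-17,17,14,0,109)
    ims=[]
    for tag,pr,(u,v,w,h) in tags:
        d=load(tag);k=400/w;im=cv2.resize(d['image'][v:v+h,u:u+w,::-1],(400,int(h*k)),interpolation=2)
        q=lambda X:tuple(int(a) for a in ((np.array(pr(d,X))-[u,v]+.5)*k))
        for a,b in segs: cv2.line(im,q(g(a)),q(g(b)),(0,0,255),1)
        w0=g((-71,0,130));dr=Rt@Rg@np.array([-1.,0,0])
        if pr is proj: cv2.line(im,q(w0),q(w0+dr*(w0[2]-.0105)/-dr[2]),(0,255,0),1)
        ims.append(im)
        print('window',w0.round(4),'hit',(w0+dr*(w0[2]-.0105)/-dr[2]).round(4))
    cv2.imwrite(out,np.hstack(ims))
if __name__=='__main__':
    s=sensors.state()
    ov(s['eef_pos'],s['eef_rot'],[('s3',proj,(310,165,130,150)),('w3',fproj,(190,130,260,300))],'pics/c4.png')
E
python3 ov.py
```

```text
window [0.5598 0.099  0.137 ] hit [0.4803 0.062  0.0105]
window [0.5598 0.099  0.137 ] hit [0.4803 0.062  0.0105]
```

View pics/c4.png

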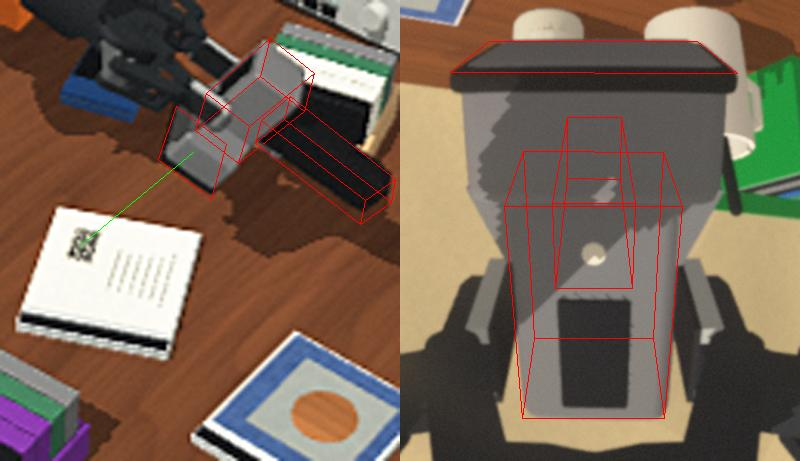

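```bash
python3 -c "
from h import *
for tag,box in (('scene',(331,235,343,252)),('top',(357,233,378,254)),('s3',(331,235,343,252))):
    d=load(tag)
    if tag=='top': box=(357,233,378,254); box=(245+130//4.706,0,0,0); 
    g=d['image'].astype(float).mean(2)
    u0,v0=proj(d,(.4808,.0636,.0105)); print(tag,'pred',u0,v0)
    V,U=np.mgrid[0:480,0:640]; 
    m=(np.hypot(U-u0,V-v0)<11)
    w=np.clip(np.percentile(g[m],90)-15-g,0,None)*m
    u,v=(w*U).sum()/w.sum(),(w*V).sum()/w.sum(); print(u,v,at(d,u,v,.0105))
"
```

```text
scene pred 335.71528786728487 244.38548678259824
336.74916620134917 244.4185291942713 [0.48291106 0.06523591 0.0105    ]
top pred 282.4338244932518 244.024435257223
281.69602854688435 243.41178219784578 [0.48223047 0.06538923 0.0105    ]
s3 pred 335.71528786728487 244.38548678259824
336.7462652784065 244.41979779689152 [0.48290824 0.06522737 0.0105    ]
```

Emit:
play_rows --plan "0.001 0.001 0.0005 0 0 0 1;0.002 0.001 0.0005 0 0 0 1;0 0 0 0 0 0 1;0 0 0 0 0 0 1;0 0 0 0 0 0 1;0 0 0 0 0 0 1;0 0 0 0 0 0 1;0 0 0 0 0 0 1"

```text
t: 10.37
eef_pos: [0.5921, 0.1164, 0.185]
eef_rot: [[-0.498, -0.417, 0.76], [-0.232, 0.909, 0.347], [-0.836, -0.003, -0.549]]
ft_force: [0.4, -0.3, -2.6]
gripper_width: 0.0442
gripper_force: 62.4
```

```bash
python3 ov.py; python3 -c "
from h import *
s=sensors.state();print(s['t'],s['qd'].round(4),s['gripper_width'],s['gripper_force'],s['ft_force'])"
```

```text
window [0.5581 0.1006 0.1331] hit [0.4809 0.0647 0.0105]
window [0.5581 0.1006 0.1331] hit [0.4809 0.0647 0.0105]
10.3667 [ 0.0009  0.0001 -0.0019  0.0014  0.0006 -0.0007] 0.04415054526141669 62.36608939245343 [ 0.35042699 -0.33709037 -2.57553242]
```

The modelled aim point is within about 1 mm of the measured bar code, 15 cm from the window at 55° down. The arm is steady, so I'm handing in.

```bash
python3 -c "
from station import ticket
print(ticket.close_job())"
```

```text
the job is handed in; nothing more can be done
None
```

The job is handed in at 10.4 s, verdict not shown: the scanner is held steady in mid-air, nose about 55° down, its window about 15 cm from the bar code and its width along the row of bars, aim good to an estimated 5 mm.

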